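# Pack the drip-filter cartridges home

## Task

Drop the loose white cartridge into the clear filter tube, on top of the brown one stuck part-way down, then take the wooden push rod and pack both down the tube until they bottom out, leaning on them firmly for about half a second without ever pushing so hard that the ceramic cracks. Then stand the rod back in its wooden holder and let go, leaving the mug and the two spoons alone.

Things in the scene. Friction and masses are not known exactly. Their poses are not given: they have to be found in the camera images.
- housing: Water-filter housing, fixed to the table: blue foot 92 mm across, 20 mm high, with an upright clear tube, outside 36 mm, bore 28 mm, flaring over its top 20 mm to a mouth 48 mm inside, 56 mm outside. A blue sleeve hides the tube's lowest part; in it is a fixed rubber-faced seat whose height differs each time, 20 to 32 mm above the table. Origin: centre of the foot's underside, on the tube's axis.
- housing_mouth (a point): Centre of the tube's open mouth, on the tube's axis, 170 mm above the table.
- lower_top (a point): Centre of the top of the dark brown lower cartridge (26 mm across, 40 mm tall) in the tube. It starts 14 to 26 mm above the seat (this point 74 to 98 mm above the table); its rubber seals resist sliding with about 7 N plus 0.03 N per mm/s, then it stops on the seat (which gives 1 mm per 10 N), this point 60 to 72 mm above the table. At rest it bears more than about 8 N only once bottomed out.
- cartridge_center (a point): Centre (half-way up) of the loose white ceramic cartridge, an upright cylinder 22 mm across, 60 mm tall, blue bands, 35 to 70 g, standing on the table. It slides freely in the bore; let go with its end in the tube it drops onto the brown one. Fully packed its top is 38 to 50 mm below the mouth. It cracks if the rod pushes with more than 24 N; a firm seating push is 12 to 18 N.
- rod_center (a point): Centre (half-way up, 72.5 mm from either end) of the wooden push rod, 145 mm long, round shaft 18 mm across, flat foot 20 mm across at its lower end, 60 g. It starts upright in the holder on the floor of the hole, so this point is then 82.5 mm above the table. z of the rod points from foot to top.
- holder: Dark wooden holder block 75 x 75 mm, 50 mm high, fixed to the table, with a round hole of 25 mm in its top, 40 mm deep. Origin: centre of its underside, on the hole's axis, z up.
- mug: White ceramic mug, 80 mm across, 92 mm high, bystander. Origin: centre of its underside.
- spoon_long: Long wooden spoon, 320 mm, lying flat on the table, bystander. Origin: half-way along it, on the table.
- spoon_short: Short wooden spoon, 220 mm, lying flat on the table, bystander. Origin: half-way along it, on the table.
Not all that is in view belongs to the job. Of the things shaped like the part that bears rod_center, the wooden one is meant.

How it is judged (in metres and radians):
On the way, in this order (a step that is already met when the one before it is completed fails the run):
1. the white cartridge is in the tube, upright on top of the brown one, let go by the fingers (horizontal distance between cartridge_center and housing_mouth below 0.005 m and distance between cartridge_center and lower_top below 0.034 m and contact force between the fingers and cartridge below 0.1 N), for 0.2 s.
2. the rod presses the stack with 11 to 24 N while it stands still, bottomed out (the brown seals alone give way at 7 N) (contact force between rod and cartridge between 11 and 24 N and linear speed of cartridge below 0.004 m/s and distance between cartridge_center and lower_top below 0.034 m and z of lower_top in the frame of housing below 0.074 m), for 0.25 s.
At the end, for the whole second after the job is handed in: The white cartridge stands in the tube on the brown one, whose top is at most 74 mm above the table, and the rod stands at rest in the holder's hole, foot down, within 0.2 rad of upright (horizontal distance between cartridge_center and housing_mouth below 0.005 m and distance between cartridge_center and lower_top below 0.034 m and z of lower_top in the frame of housing below 0.074 m and horizontal distance between rod_center and holder below 0.012 m and z of rod_center in the frame of holder below 0.088 m and angle between rod_center's own z axis and vertical below 0.2 rad and linear speed of rod below 0.02 m/s); the robot touches nothing.
It fails at once if the rod pushes the cartridge with more than 24 N (contact force between rod and cartridge above 24 N).
It fails at once if a bystander is moved more than 25 mm (distance of any of mug, spoon_long, spoon_short from where it was at the start of the episode above 0.025 m).
It also fails if it takes over 72 s, if anything falls off the work surface, if the arm or the gripper's body presses on something with over 40 N, if the wrist force passes 120 N, or if a joint passes its speed limit or range.

## Robot

A 6-joint arm with a two-finger parallel gripper is mounted at the origin on the work surface. World frame = base frame: x ahead of the robot, y to its left, z up, the work surface at z = 0. Lengths are in m, angles in degrees, forces in N, time in s.
With the tool pointing down it reaches from about 0.4 to 0.825 m from the base axis. Payload 7 kg.
Tool frame: the origin (TCP) lies midway between the tips of the shut fingers; the grasp point (between the pads) lies 19 mm behind it; z points along the fingers, y is the direction in which the jaws open and shut (so a half turn about z gives the same grasp; the last joint's range is limited). The gripper opens to 88 mm and grips with 3 to 60 N. Pads are 19 mm wide; open, the fingers measure 130 mm over their backs; the gripper's body (78 mm by 193 mm) begins 47 mm behind the grasp point.
Start: joints at [90.304, 20.546, 0.682, 0, -70.136, -16.507], TCP at [0.188, 0.648, 0.227] pointing down, gripper open.
Joint ranges: [-176.03, 176.03], [-82.01, 121.73], [-58.28, 71.71], [-173.87, 95.51], [-174.79, -0.11], [-173.66, 173.66]. Speed limits (degrees/s): [136.94, 136.94, 172.46, 180, 180, 180].

## Interface

Orientations are given as [roll, pitch, yaw] about the fixed x, y, z axes, in that order (R = Rz(yaw) Ry(pitch) Rx(roll)).
In Python, from plant import ctrl gives the robot as it stands.
- The arm moves only by the tool jog_arm, never from a script. Its argument "deltas" is a list of rows, each a list of 2 entries, a list of its own where there are three numbers: the shift along the tool's x, y, z in m, then the turn about the tool's z in degrees. A call has 1 to 20 rows; each row is the pose to reach, as a shift and turn from the pose commanded when the call began, along the tool's axes at that moment; what a row does not reach only later rows make up. A row lasts 1/10 s, in which the tool goes at most 50 mm and 8.59 degrees, less where a joint would pass 70% of its speed; a pose out of reach is approached as far as the arm can. A call with a gripper value outside its range is refused whole. "jaw" is the closure, from -1 (fully open) to 1 (shut), set as the call begins (left out, the last holds). The fingers move at their own pace and stop on an object; the grip force is fixed at half the most. Time passes only in rows, so rows that repeat a pose let the fingers close. It gives the time, the measured TCP pose, the force and the opening at its end, in the units of the state.
- ctrl.get_obs(): the state, without advancing time (a new reading comes with each control period).
- ctrl.snapshot(name): name is "side" or "top" or "wrist"; returns the picture (400x640x3 uint8, red, green, blue); there is no depth.
- ctrl.camera_params(name): a dict with "camera_matrix" (3x3 intrinsics, pixels), "D" ([k1, k2, p1, p2, k3] as OpenCV has them; the pictures are not rectified), "position" and "rotation" of the camera in the world. Camera axes: x right, y down, z forward; pixel columns grow to the right and rows downward; lengths in m; the calibration is good to about 2 mm. A picture is of the moment at which its call begins: read the wrist's pose just before it. camera_params takes no time and is no camera call; for the wrist camera it gives the pose at the moment of the call.
- ctrl.close_job(): hands the job in, once; it reports no verdict.
Trained networks look in the newest picture that a camera, given by its name, has taken for a name from the list of things; names that differ only in an ending like _2 or _b are one class to them, and where a whole thing is asked for, a point or a joint stands for the part that bears it (a point fixed in the world has none). Each returns a list of dicts, best first, with "conf" (0 to 1); they miss things now and then, are a little off and sometimes report something else, mostly with a low value. They report only what shows in the picture. A call takes as long as a camera call. They do not tell look-alikes from the thing itself.
- ctrl.boxes_of(query, camera): "bbox" ([left, top, width, height] as shares, 0 to 1, of the picture: columns of its width, rows of its height, round what is visible of it).
- ctrl.cut_out(query, camera): "mask" (400x640 bool, what is visible of it) and "bbox" ([left, top, width, height] as shares, 0 to 1, of the picture: columns of its width, rows of its height, round what is visible of it).
The state is a dict: "clock": time; "joint_pos": joint angles; "qvel": joint speeds; "tau": joint torques, N m; "tool_pos": TCP position; "orientation": TCP orientation; "force": force on the tool from outside, world axes, zero at the start; "moment": the same for the moment, N m; "opening": finger opening in m.
Only numpy, scipy, OpenCV 4.12 (cv2) and the standard library are available. Lean on these libraries where they do the work, as an engineer would, in place of code of your own. Each camera call takes 0.05 s, during which the arm holds its last target. There are 200 camera calls.

## Working session

There is one attempt and no reset: what is moved stays moved. The work goes in short steps, Python scripts to look and compute and a tool call to move; the robot and the scene stay as the last step left them, time stands still between calls to the robot, and variables do not carry over. Pictures are saved under pics/ and viewed, and the job is handed in when it is done.

Besides the shell and the picture viewer there is one more tool, called after "Request:" by a JSON object that holds its "method" and its "body", one argument or row to a line. jog_arm: Moves the arm, as the interface text tells. Its arguments: {"type":"object","properties":{"deltas":{"type":"array","items":{"type":"array"}},"jaw":{"type":"number"}},"required":["deltas"]}

```bash
mkdir -p pics; ls
python3 - <<'E'
from plant import ctrl
import cv2,numpy as np
print(ctrl.get_obs())
for n in ["side","top"]:
    im=ctrl.snapshot(n); cv2.imwrite(f"pics/{n}0.png",im[:,:,::-1])
    p=ctrl.camera_params(n); print(n,p)
    for q in ["housing","cartridge_center","rod_center","holder","mug","lower_top","spoon_long"]:
        for d in ctrl.boxes_of(q,n):
            b=np.array(d["bbox"])*[640,400,640,400]; print(q,round(d["conf"],2),b.round(1))
E
```

```text
pics
{'clock': 0.0, 'joint_pos': array([ 9.03036861e+01,  2.05915587e+01,  6.32625070e-01, -2.02020634e-02,
       -7.01352202e+01, -1.65067359e+01]), 'qvel': array([ 0.01196027, -0.01025929,  0.0224354 ,  0.04566916, -0.01772887,
       -0.07361939]), 'tau': array([ 2.82479086e-04, -5.82724750e+01,  2.93055439e+01,  6.99741125e+00,
        6.92023285e-03, -1.56121405e-04]), 'tool_pos': array([0.18824425, 0.64770254, 0.22561231]), 'orientation': array([ 1.79904330e+02, -8.54597070e-03, -1.62099229e+01]), 'force': array([-0.25790072, -0.54620754,  0.52645772]), 'moment': array([-0.02446023, -0.0313291 , -0.01542862]), 'opening': 0.087505591328591}
side {'camera_matrix': array([[465.60436436,   0.        , 315.92647671],
       [  0.        , 465.60436436, 200.62780568],
       [  0.        ,   0.        ,   1.        ]]), 'D': array([-0.05212659,  0.        ,  0.        ,  0.        ,  0.        ]), 'position': array([ 0.27828305, -0.8103234 ,  0.68656064]), 'rotation': array([-125.35244574,   -0.21376162,  -22.93103858])}
housing 0.6 [235.3 116.4  40.8  70.9]
rod_center 0.86 [289.6 2
[... 267 characters left out ...]
g 0.29 [291.7 261.4  11.9  52.6]
top {'camera_matrix': array([[373.36307427,   0.        , 322.98052275],
       [  0.        , 373.36307427, 200.44181006],
       [  0.        ,   0.        ,   1.        ]]), 'D': array([0.02836649, 0.        , 0.        , 0.        , 0.        ]), 'position': array([ 0.4477492 , -0.04489046,  0.90178289]), 'rotation': array([-1.66259234e+02,  2.98924265e-02, -8.40687614e+01])}
housing 0.64 [164.7 218.5  57.3  39.6]
cartridge_center 0.61 [315.  278.1  11.2   9.2]
rod_center 0.79 [417.3 238.2  19.2  13.3]
rod_center 0.71 [426.3 286.1  24.4   7.7]
holder 0.89 [399.8 267.9  53.   50.6]
mug 0.58 [293.4 130.5  38.5  49.2]
spoon_long 0.8 [344.  187.8 132.   28.6]
```

View pics/side0.png

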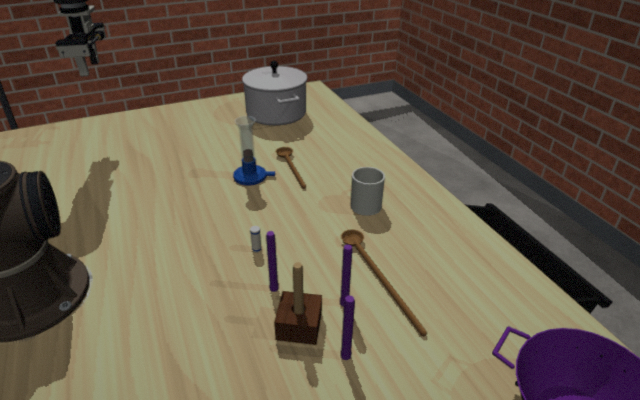

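View pics/top0.png

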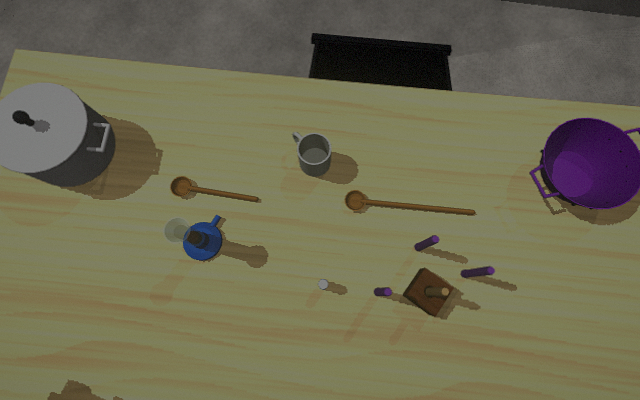

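The wooden rod is in the brown holder, at side (298,288) and top (437,291). The look-alikes are three purple rods, at side (272,262), (347,275), (348,328). The white cartridge is at side (256,239) and top (323,284). The tube is at side (246,150) and top (190,238).

```bash
cat > h.py <<'E'
import numpy as np,cv2
from scipy.spatial.transform import Rotation as R
from scipy.optimize import least_squares
def cam(p): return p["camera_matrix"],p["D"],np.array(p["position"]),R.from_euler("xyz",p["rotation"],degrees=True).as_matrix()
def ray(p,uv):
    K,D,c,r=cam(p); x=cv2.undistortPoints(np.array([[uv]],float),K,D)[0,0]
    d=r@np.array([x[0],x[1],1]); return c,d/np.linalg.norm(d)
def at_z(p,uv,z):
    c,d=ray(p,uv); return c+d*(z-c[2])/d[2]
def proj(p,X):
    K,D,c,r=cam(p); X=np.atleast_2d(X).astype(float)
    return cv2.projectPoints((X-c)@r,np.zeros(3),np.zeros(3),K,D)[0][:,0]
E
python3 - <<'E'
from plant import ctrl
from h import *
S=ctrl.camera_params("side");T=ctrl.camera_params("top")
f=lambda n,p,uv,z:print(n,at_z(p,uv,z).round(4))
f("cart T",T,(323,283.5),.06); f("cart S",S,(256,230),.06)
f("rod T",T,(445.5,292),.155); f("rod S",S,(297.5,265),.155)
f("mouth T",T,(176,230),.17); f("mouth S",S,(246,120),.17)
f("foot T",T,(203,242),.02); f("foot S",S,(250,174),.02)
for n,a,b in [("p1",(388,292),(271.5,233)),("p2",(434,240),(347,246)),("p3",(489,271),(348,297))]:
  for z in(.145,): f(n+"T",T,a,z);f(n+"S",S,b,z)
f("mugT",T,(314,141),.092)
for n,p in(("side",S),("top",T)):
  im=cv2.imread(f"pics/{n}0.png"); c=(210,210,190,160) if n=="side" else (300,220,220,120)
  x,y,w,h=c; cr=cv2.resize(im[y:y+h,x:x+w],None,fx=3.6,fy=3.6,interpolation=2); cv2.imwrite(f"pics/{n}c.png",cr)
E
```

```text
cart T [ 0.4655 -0.0426  0.06  ]
cart S [ 0.4641 -0.0484  0.06  ]
rod T [ 0.4725 -0.2801  0.155 ]
rod S [ 0.4723 -0.2786  0.155 ]
mouth T [0.5361 0.2559 0.17  ]
mouth S [0.5377 0.2543 0.17  ]
foot T [0.5325 0.249  0.02  ]
foot S [0.5311 0.2364 0.02  ]
p1T [ 0.4608 -0.1715  0.145 ]
p1S [ 0.4626 -0.1711  0.145 ]
p2T [ 0.5729 -0.2579  0.145 ]
p2S [ 0.5743 -0.257   0.145 ]
p3T [ 0.5226 -0.3675  0.145 ]
p3S [ 0.5225 -0.3666  0.145 ]
mugT [0.7838 0.0114 0.092 ]
```

View pics/topc.png

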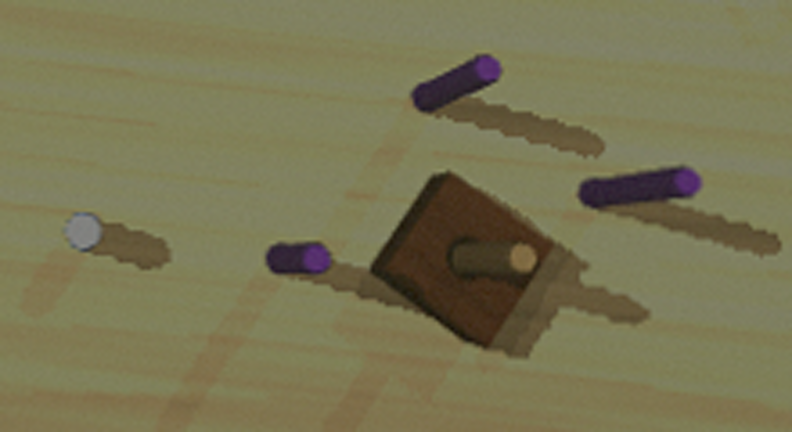

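View pics/sidec.png

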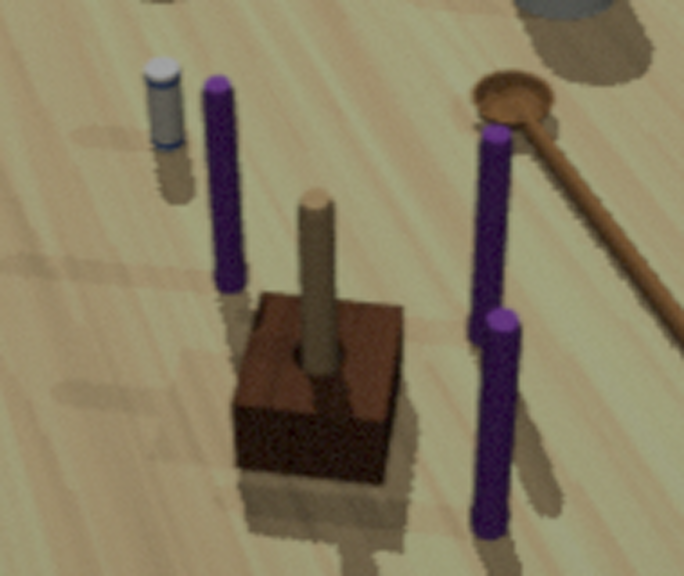

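Request:
{"method": "jog_arm", "body": {
  "deltas": [
    [[0.46, 0.589, 0], 74],
    [[0.46, 0.589, 0], 74],
    [[0.46, 0.589, 0], 74],
    [[0.46, 0.589, 0], 74],
    [[0.46, 0.589, 0], 74],
    [[0.46, 0.589, 0], 74],
    [[0.46, 0.589, 0], 74],
    [[0.46, 0.589, 0], 74],
    [[0.46, 0.589, 0], 74],
    [[0.46, 0.589, 0], 74],
    [[0.46, 0.589, 0], 74],
    [[0.46, 0.589, 0], 74],
    [[0.46, 0.589, 0], 74],
    [[0.46, 0.589, 0], 74],
    [[0.46, 0.589, 0], 74],
    [[0.46, 0.589, 0], 74],
    [[0.46, 0.589, 0], 74],
    [[0.46, 0.589, 0], 74],
    [[0.46, 0.589, 0], 74],
    [[0.46, 0.589, 0], 74]
  ]
}}

```text
clock: 2.8
tool_pos: [0.4657, -0.0446, 0.2268]
orientation: [-180.0, 0.0, -90.1]
force: [1.4, 0.5, -0.1]
opening: 0.0878
```

Run:
```python
from plant import ctrl
from h import *
o=ctrl.get_obs(); print(o["tool_pos"],o["orientation"],o["joint_pos"].round(1),o["clock"])
p=ctrl.camera_params("wrist"); print(p["position"],p["rotation"])
im=ctrl.snapshot("wrist"); cv2.imwrite("pics/w1.png",im[:,:,::-1])
for d in ctrl.cut_out("cartridge_center","wrist"):
    ys,xs=np.nonzero(d["mask"]); print(d["conf"],xs.min(),xs.max(),ys.min(),ys.max())
for z in (0,.06): print(z,proj(p,[.465,-.045,z]))
```

```text
[ 0.46566293 -0.04460204  0.2268245 ] [-1.79967411e+02  1.34216178e-02 -9.00678132e+01] [ 18.7   0.6 -24.4  -0.  -65.  -18.8] 2.8
[ 0.46580861 -0.11490177  0.38474275] [1.64750926e+02 4.61842864e-02 1.79912721e+02]
0.59 314 332 172 197
0.43 290 338 0 23
0 [[324.64945572 176.10702316]]
0.06 [[324.76638067 185.51695787]]
```

View pics/w1.png

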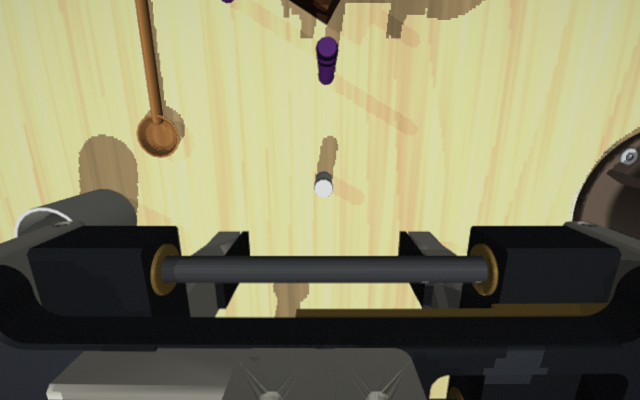

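The wrist view shows the cartridge's white top at (323.5,188), with nothing near the finger paths. It sits at about (0.466, -0.043), so I'm descending.

Request:
{"method": "jog_arm", "body": {
  "deltas": [
    [[-0.0015, 0, 0.04], 0],
    [[-0.0015, 0, 0.08], 0],
    [[-0.0015, 0, 0.12], 0],
    [[-0.0015, 0, 0.15], 0],
    [[-0.0015, 0, 0.175], 0],
    [[-0.0015, 0, 0.19], 0],
    [[-0.0015, 0, 0.198], 0],
    [[-0.0015, 0, 0.198], 0],
    [[-0.0015, 0, 0.198], 0]
  ]
}}

```text
clock: 3.8
tool_pos: [0.4663, -0.044, 0.0292]
orientation: [-180.0, 0.0, -90.2]
force: [-0.4, 0.2, -0.2]
opening: 0.0877
```

Request:
{"method": "jog_arm", "body": {
  "deltas": [
    [[0, 0, 0], 0],
    [[0, 0, 0], 0],
    [[0, 0, 0], 0],
    [[0, 0, 0], 0],
    [[0, 0, 0], 0],
    [[0, 0, 0], 0],
    [[0, 0, 0], 0],
    [[0, 0, 0], 0],
    [[0, 0, 0], 0],
    [[0, 0, 0], 0]
  ],
  "jaw": 1
}}

```text
clock: 4.8
tool_pos: [0.4657, -0.0443, 0.0285]
orientation: [180.0, -0.0, -90.2]
force: [-0.2, -0.5, -0.4]
opening: 0.0213
```

Request:
{"method": "jog_arm", "body": {
  "deltas": [
    [[0, 0, -0.03], 0],
    [[0, 0, -0.07], 0],
    [[0, 0, -0.12], 0],
    [[-0.02, -0.006, -0.17], 0],
    [[-0.05, -0.02, -0.22], 0],
    [[-0.09, -0.03, -0.24], 0],
    [[-0.13, -0.04, -0.24], 0],
    [[-0.17, -0.05, -0.24], 0],
    [[-0.21, -0.06, -0.24], 0],
    [[-0.25, -0.07, -0.24], 0],
    [[-0.29, -0.07, -0.24], 0],
    [[-0.33, -0.07, -0.24], 0],
    [[-0.355, -0.07, -0.24], 0],
    [[-0.364, -0.07, -0.24], 0],
    [[-0.364, -0.07, -0.24], 0],
    [[-0.364, -0.07, -0.24], 0],
    [[-0.364, -0.07, -0.24], 0],
    [[-0.364, -0.07, -0.24], 0]
  ]
}}

```text
clock: 6.6
tool_pos: [0.5372, 0.3183, 0.269]
orientation: [-180.0, 0.0, -90.3]
force: [0.6, 0.7, 0.0]
opening: 0.0215
```

Run:
```python
from plant import ctrl
from h import *
o=ctrl.get_obs(); print(o["tool_pos"],o["orientation"],o["opening"])
p=ctrl.camera_params("wrist")
im=ctrl.snapshot("wrist"); im=im[:,:,::-1].copy(); cv2.imwrite("pics/w2.png",im)
for d in ctrl.cut_out("housing","wrist"):
    ys,xs=np.nonzero(d["mask"]); print(d["conf"],xs.min(),xs.max(),ys.min(),ys.max())
x,y=.537,.255
a=np.linspace(0,2*np.pi,60)
for r,z,c in((.028,.17,(0,0,255)),(.046,.02,(0,255,255)),(.018,.15,(0,255,0))):
    q=proj(p,np.c_[x+r*np.cos(a),y+r*np.sin(a),0*a+z]); cv2.polylines(im,[q.astype(np.int32)],True,c,1)
cv2.imwrite("pics/w2o.png",im[:300,160:480].repeat(2,0).repeat(2,1))
```

```text
[0.53722325 0.31834453 0.26901462] [-1.79978718e+02  2.21567019e-02 -9.02729951e+01] 0.021540771807625394
0.66 274 355 93 163
```

View pics/w2o.png

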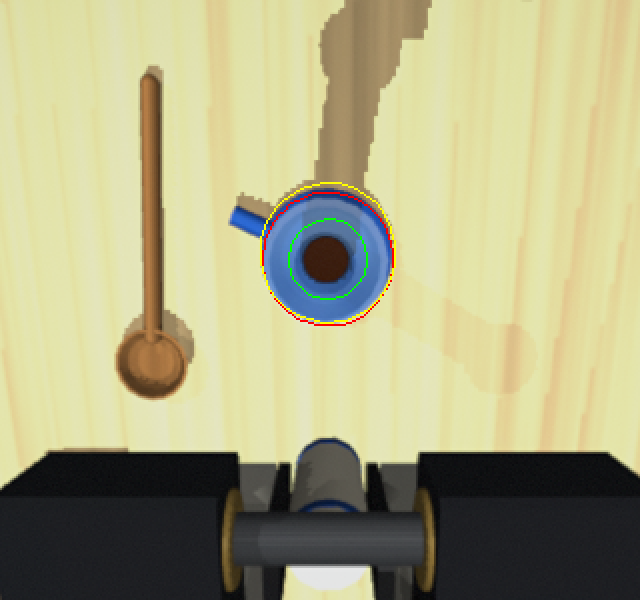

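The tube is at about (0.537, 0.2555), and the overlay matches the foot and mouth. I'll move over it and lower.

Request:
{"method": "jog_arm", "body": {
  "deltas": [
    [[0.03, 0, 0], 0],
    [[0.055, 0, 0], 0],
    [[0.063, 0, 0], 0],
    [[0.063, 0, 0], 0],
    [[0.063, 0, 0.03], 0],
    [[0.063, 0, 0.055], 0],
    [[0.063, 0, 0.075], 0],
    [[0.063, 0, 0.085], 0],
    [[0.063, 0, 0.094], 0],
    [[0.063, 0, 0.094], 0],
    [[0.063, 0, 0.094], 0]
  ]
}}

```text
clock: 7.8
tool_pos: [0.5371, 0.2565, 0.175]
orientation: [-180.0, -0.0, -90.2]
force: [0.7, -0.6, -0.9]
opening: 0.0215
```

Run:
```python
from plant import ctrl
from h import *
o=ctrl.get_obs(); print(o["tool_pos"],o["force"],o["opening"])
im=np.vstack([cv2.resize(ctrl.snapshot(n)[y:y+150,x:x+200,::-1],(800,300) if 0 else (400,300),interpolation=2) for n,x,y in(("side",150,30),("top",90,150))])
cv2.imwrite("pics/s3.png",im)
```

```text
[0.53705462 0.25653195 0.17497955] [ 0.72030483 -0.59591404 -0.90024993] 0.02153678870269422
```

View pics/s3.png

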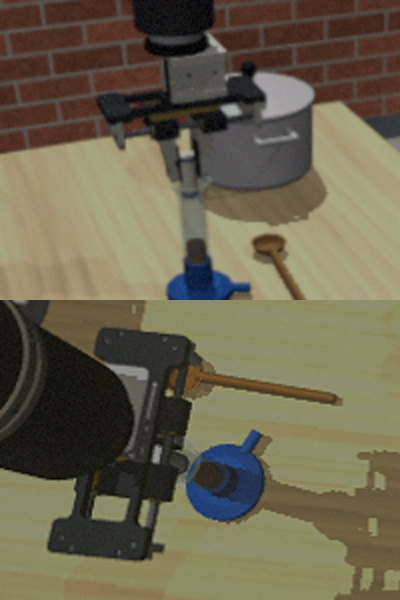

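Request:
{"method": "jog_arm", "body": {
  "deltas": [
    [[0.001, 0, 0], 0],
    [[0.001, 0, 0], 0]
  ]
}}

```text
clock: 8.1
tool_pos: [0.537, 0.2558, 0.1752]
orientation: [-180.0, 0.1, -90.2]
force: [0.1, -0.4, -0.3]
opening: 0.0213
```

Request:
{"method": "jog_arm", "body": {
  "deltas": [
    [[0, 0, 0], 0],
    [[0, 0, 0], 0],
    [[0, 0, 0], 0],
    [[0, 0, 0], 0],
    [[0, 0, 0], 0],
    [[0, 0, 0], 0],
    [[0, 0, 0], 0],
    [[0, 0, -0.04], 0],
    [[0, 0, -0.08], 0],
    [[0.0, 0, -0.1], 0],
    [[-0.04, 0, -0.1], 0],
    [[-0.065, 0, -0.1], 0],
    [[-0.065, 0, -0.1], 0],
    [[-0.065, 0, -0.1], 0],
    [[-0.065, 0, -0.1], 0]
  ],
  "jaw": -1
}}

```text
clock: 9.6
tool_pos: [0.5368, 0.3201, 0.2739]
orientation: [180.0, -0.1, -90.2]
force: [0.2, 0.7, -0.4]
opening: 0.0876
```

Run:
```python
from plant import ctrl
from h import *
o=ctrl.get_obs(); print(o["tool_pos"],o["force"],o["opening"])
a=ctrl.snapshot("side")[100:200,180:320,::-1];b=ctrl.snapshot("wrist")[60:240,240:400,::-1]
cv2.imwrite("pics/s4.png",np.hstack([cv2.resize(a,(392,280),interpolation=2),cv2.resize(b,(249,280))]))
```

```text
[0.53680176 0.32005484 0.27392865] [ 0.17331512  0.65093657 -0.38586765] 0.08757988500621688
```

View pics/s4.png

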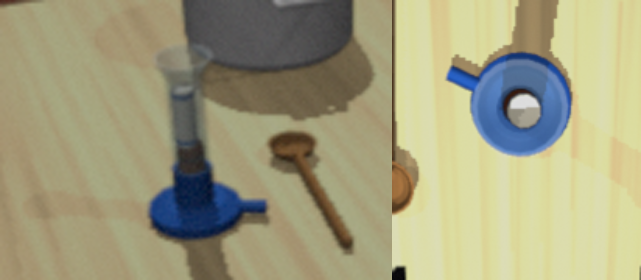

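The white cartridge is in the tube on the brown one. The rod comes next.

Request:
{"method": "jog_arm", "body": {
  "deltas": [
    [[0.02, 0, 0], 0],
    [[0.05, 0.01, 0], 0],
    [[0.09, 0.01, 0], 0],
    [[0.13, 0.02, 0], 0],
    [[0.17, 0.02, 0], 0],
    [[0.21, 0.03, 0], 0],
    [[0.25, 0.03, 0], 0],
    [[0.29, 0.04, 0], 0],
    [[0.33, 0.04, 0], 0],
    [[0.37, 0.05, 0], 0],
    [[0.41, 0.05, 0], 0],
    [[0.45, 0.06, 0], 0],
    [[0.49, 0.064, 0], 0],
    [[0.52, 0.064, 0], 0],
    [[0.535, 0.064, 0], 0],
    [[0.54, 0.064, 0], 0],
    [[0.54, 0.064, 0], 0],
    [[0.54, 0.064, 0], 0],
    [[0.54, 0.064, 0], 0],
    [[0.54, 0.064, 0], 0]
  ]
}}

```text
clock: 11.7
tool_pos: [0.4712, -0.2187, 0.2747]
orientation: [-180.0, 0.0, -90.1]
force: [0.7, 0.2, 0.8]
opening: 0.0879
```

Run:
```python
from plant import ctrl
from h import *
o=ctrl.get_obs(); print(o["tool_pos"],o["orientation"],o["joint_pos"].round(1))
p=ctrl.camera_params("wrist")
im=ctrl.snapshot("wrist")[:,:,::-1].copy()
a=np.linspace(0,2*np.pi,60)
for (x,y),r,z,c in(((.4724,-.279),.009,.155,(0,0,255)),((.4724,-.279),.0125,.05,(0,255,255))):
    q=proj(p,np.c_[x+r*np.cos(a),y+r*np.sin(a),0*a+z]); print(q.mean(0)); cv2.polylines(im,[q.round().astype(np.int32)],True,c,1)
cv2.imwrite("pics/w5.png",im[:250,160:500].repeat(2,0).repeat(2,1))
S=ctrl.camera_params("side"); s=cv2.imread("pics/side0.png")
for z in (.06,.07,.08,.09,.1,.13,.14,.15): print(z,proj(S,[.537,.2555,z]).round(1))
```

```text
[ 0.47124062 -0.21865468  0.27471303] [-1.79979328e+02  6.08167703e-04 -9.01360201e+01] [ -3.2   4.1 -14.3  -0.  -71.6   3.1]
[322.6283692  133.26323487]
[322.93164937 130.26618766]
0.06 [[249.  157.4]]
0.07 [[248.7 154.1]]
0.08 [[248.4 150.8]]
0.09 [[248.1 147.5]]
0.1 [[247.8 144.2]]
0.13 [[246.9 133.9]]
0.14 [[246.5 130.5]]
0.15 [[246.2 127. ]]
```

View pics/w5.png

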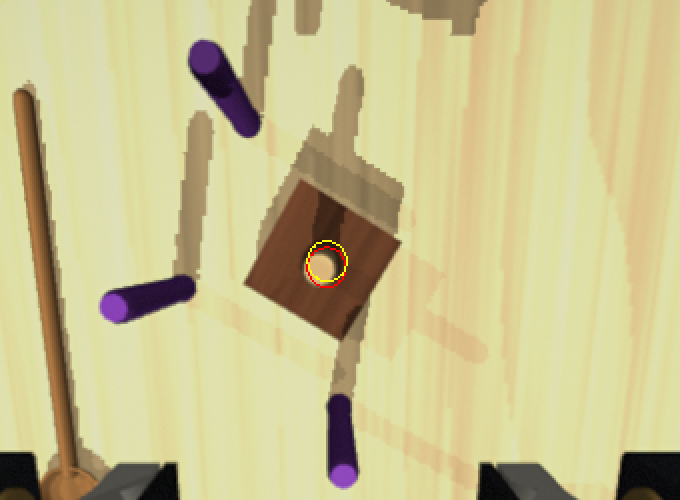

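The wooden rod is in the brown holder, its light top at crop (320,269). The purple rods are clear of the fingers. The rod and hole are both at about (0.474, -0.2785), so I'm grasping near the top.

Request:
{"method": "jog_arm", "body": {
  "deltas": [
    [[0.03, -0.003, 0], 0],
    [[0.055, -0.003, 0], 0],
    [[0.06, -0.003, 0.01], 0],
    [[0.06, -0.003, 0.04], 0],
    [[0.06, -0.003, 0.08], 0],
    [[0.06, -0.003, 0.115], 0],
    [[0.06, -0.003, 0.14], 0],
    [[0.06, -0.003, 0.155], 0],
    [[0.06, -0.003, 0.163], 0],
    [[0.06, -0.003, 0.163], 0],
    [[0.06, -0.003, 0.163], 0]
  ]
}}

```text
clock: 12.85
tool_pos: [0.4745, -0.2792, 0.1122]
orientation: [-180.0, -0.0, -90.2]
force: [0.2, -0.5, 0.7]
opening: 0.0874
```

Request:
{"method": "jog_arm", "body": {
  "deltas": [
    [[0, 0, 0], 0],
    [[0, 0, 0], 0],
    [[0, 0, 0], 0],
    [[0, 0, 0], 0],
    [[0, 0, 0], 0],
    [[0, 0, 0], 0],
    [[0, 0, 0], 0],
    [[0, 0, 0], 0],
    [[0, 0, 0], 0],
    [[0, 0, 0], 0]
  ],
  "jaw": 1
}}

```text
clock: 13.85
tool_pos: [0.4738, -0.2793, 0.1115]
orientation: [180.0, 0.0, -90.2]
force: [-0.5, 0.9, -0.7]
opening: 0.0173
```

Request:
{"method": "jog_arm", "body": {
  "deltas": [
    [[0, 0, -0.01], 0],
    [[0, 0, -0.03], 0],
    [[0, 0, -0.06], 0],
    [[0, 0, -0.1], 0],
    [[0, 0, -0.14], 0],
    [[0, 0, -0.175], 0],
    [[0, 0, -0.195], 0],
    [[0, 0, -0.2], 0],
    [[0, 0, -0.2], 0]
  ]
}}

```text
clock: 14.75
tool_pos: [0.4739, -0.2793, 0.3124]
orientation: [-179.9, -0.0, -90.2]
force: [0.4, 1.3, -1.6]
opening: 0.0174
```

Request:
{"method": "jog_arm", "body": {
  "deltas": [
    [[-0.015, -0.003, 0], 0],
    [[-0.045, -0.006, 0], 0],
    [[-0.085, -0.01, 0], 0],
    [[-0.125, -0.015, 0], 0],
    [[-0.165, -0.02, 0], 0],
    [[-0.205, -0.024, 0], 0],
    [[-0.245, -0.03, 0], 0],
    [[-0.285, -0.035, 0], 0],
    [[-0.325, -0.04, 0], 0],
    [[-0.365, -0.045, 0], 0],
    [[-0.405, -0.05, 0], 0],
    [[-0.445, -0.055, 0], 0],
    [[-0.48, -0.06, 0], 0],
    [[-0.51, -0.063, 0], 0],
    [[-0.527, -0.063, 0], 0],
    [[-0.534, -0.063, 0], 0],
    [[-0.534, -0.063, 0], 0],
    [[-0.534, -0.063, 0], 0],
    [[-0.534, -0.063, 0], 0],
    [[-0.534, -0.063, 0], 0]
  ]
}}

```text
clock: 16.75
tool_pos: [0.5389, 0.2536, 0.3119]
orientation: [-180.0, 0.0, -90.3]
force: [-0.6, -0.3, -0.6]
opening: 0.0176
```

Run:
```python
from plant import ctrl
from h import *
o=ctrl.get_obs(); print(o["tool_pos"],o["orientation"],o["force"],o["opening"])
S=ctrl.camera_params("side");T=ctrl.camera_params("top")
t=o["tool_pos"]
out=[]
for n,p,x,y in(("side",S,170,20),("top",T,90,150)):
    im=ctrl.snapshot(n)[:,:,::-1].copy()
    im=cv2.resize(im[y:y+130,x:x+170],(680,520),interpolation=2)
    for X in ([t[0],t[1],t[2]-.1018],[.537,.2555,.17],[t[0],t[1],t[2]]):
        q=(proj(p,X)[0]-[x,y])*4+2; cv2.circle(im,tuple(q.astype(int)),3,(0,0,255),-1)
    cv2.imwrite(f"pics/r6{n}.png",im)
```

```text
[0.53885996 0.25355007 0.31193321] [-1.79977107e+02  2.14937411e-02 -9.02613279e+01] [-0.58422055 -0.318025   -0.59377006] 0.017584044763631904
```

View pics/r6side.png

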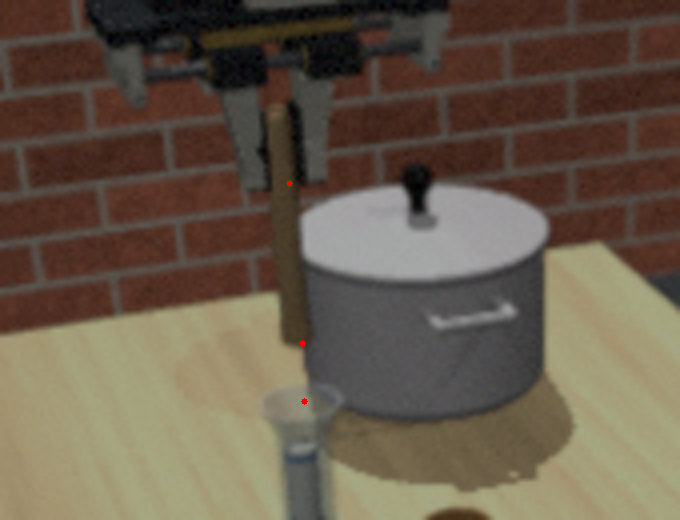

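View pics/r6top.png

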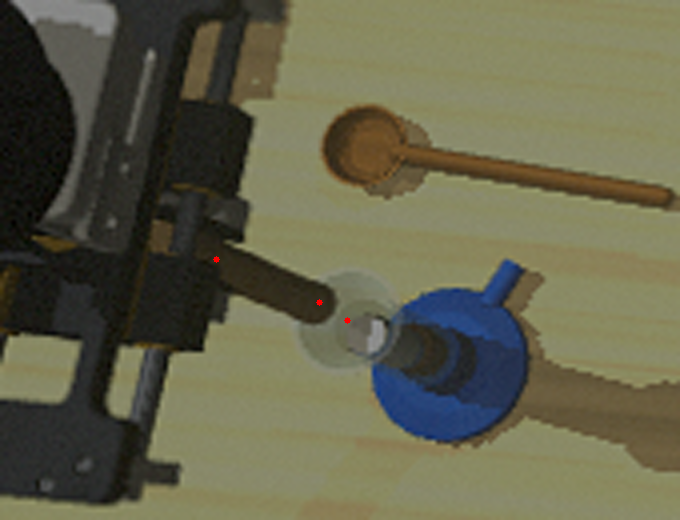

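Run:
```python
from plant import ctrl
from h import *
o=ctrl.get_obs(); t=o["tool_pos"]; print(t)
p=ctrl.camera_params("wrist")
im=ctrl.snapshot("wrist")[:,:,::-1]
x0,y0=240,130
c=cv2.resize(im[y0:y0+150,x0:x0+180],None,fx=4,fy=4,interpolation=2)
a=np.linspace(0,2*np.pi,60)
for (x,y),r,z,col in((t[:2],.01,t[2]-.1018,(0,0,255)),((.537,.2555),.028,.17,(0,255,255)),((.537,.2555),.014,.15,(0,255,0)),((.537,.2555),.046,.02,(255,0,255))):
    q=(proj(p,np.c_[x+r*np.cos(a),y+r*np.sin(a),0*a+z])-[x0,y0])*4+2; cv2.polylines(c,[q.round().astype(np.int32)],True,col,1)
cv2.imwrite("pics/w7.png",c)
```

```text
[0.53888349 0.25374723 0.31187908]
```

View pics/w7.png

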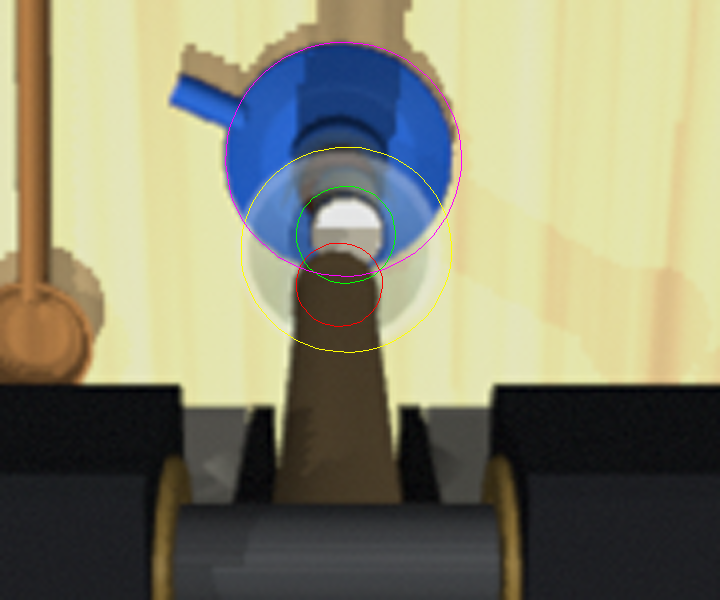

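Request:
{"method": "jog_arm", "body": {
  "deltas": [
    [[0, 0.0018, 0], 0],
    [[0, 0.0018, 0], 0],
    [[0, 0.0018, 0.01], 0],
    [[0, 0.0018, 0.025], 0],
    [[0, 0.0018, 0.04], 0],
    [[0, 0.0018, 0.05], 0],
    [[0, 0.0018, 0.055], 0],
    [[0, 0.0018, 0.055], 0],
    [[0, 0.0018, 0.055], 0]
  ]
}}

```text
clock: 17.8
tool_pos: [0.5373, 0.2546, 0.257]
orientation: [-180.0, 0.0, -90.2]
force: [0.2, -0.3, -0.8]
opening: 0.0174
```

Request:
{"method": "jog_arm", "body": {
  "deltas": [
    [[0, 0, 0.002], 0],
    [[0, 0, 0.004], 0],
    [[0, 0, 0.006], 0],
    [[0, 0, 0.008], 0],
    [[0, 0, 0.01], 0],
    [[0, 0, 0.01], 0]
  ]
}}

```text
clock: 18.4
tool_pos: [0.5369, 0.2543, 0.2462]
orientation: [180.0, -0.0, -90.2]
force: [0.4, -0.9, -1.3]
opening: 0.0172
```

Request:
{"method": "jog_arm", "body": {
  "deltas": [
    [[0, 0, 0.001], 0],
    [[0, 0, 0.002], 0],
    [[0, 0, 0.003], 0],
    [[0, 0, 0.004], 0],
    [[0, 0, 0.005], 0]
  ]
}}

```text
clock: 18.9
tool_pos: [0.537, 0.2544, 0.2415]
orientation: [-180.0, 0.0, -90.2]
force: [-0.5, 0.2, -0.7]
opening: 0.0176
```

Nothing touched yet, so I'll keep going slowly.

Request:
{"method": "jog_arm", "body": {
  "deltas": [
    [[0, 0, 0.001], 0],
    [[0, 0, 0.002], 0],
    [[0, 0, 0.003], 0],
    [[0, 0, 0.004], 0]
  ]
}}

```text
clock: 19.3
tool_pos: [0.5376, 0.2546, 0.2387]
orientation: [-179.9, 0.0, -90.2]
force: [-0.7, 0.1, 6.5]
opening: 0.0172
```

Request:
{"method": "jog_arm", "body": {
  "deltas": [
    [[0, 0, 0.001], 0],
    [[0, 0, 0.002], 0],
    [[0, 0, 0.003], 0],
    [[0, 0, 0.004], 0]
  ]
}}

```text
clock: 19.7
tool_pos: [0.5376, 0.2546, 0.2347]
orientation: [-179.9, 0.0, -90.2]
force: [-0.4, 0.6, 6.1]
opening: 0.017
```

Request:
{"method": "jog_arm", "body": {
  "deltas": [
    [[0, 0, 0.001], 0],
    [[0, 0, 0.002], 0],
    [[0, 0, 0.003], 0],
    [[0, 0, 0.004], 0],
    [[0, 0, 0.005], 0],
    [[0, 0, 0.006], 0]
  ]
}}

```text
clock: 20.3
tool_pos: [0.5376, 0.2546, 0.2287]
orientation: [-179.9, 0.0, -90.2]
force: [-1.9, -0.4, 6.4]
opening: 0.0173
```

Request:
{"method": "jog_arm", "body": {
  "deltas": [
    [[0, 0, 0.0005], 0],
    [[0, 0, 0.001], 0],
    [[0, 0, 0.0015], 0],
    [[0, 0, 0.002], 0]
  ]
}}

```text
clock: 20.7
tool_pos: [0.5375, 0.2546, 0.2267]
orientation: [-179.9, 0.0, -90.2]
force: [-0.9, 0.1, 6.9]
opening: 0.0172
```

Request:
{"method": "jog_arm", "body": {
  "deltas": [
    [[0, 0, 0.0005], 0],
    [[0, 0, 0.001], 0]
  ]
}}

```text
clock: 20.9
tool_pos: [0.5377, 0.2547, 0.2259]
orientation: [-179.9, 0.0, -90.2]
force: [-1.2, -0.2, 8.1]
opening: 0.0177
```

Request:
{"method": "jog_arm", "body": {
  "deltas": [
    [[0, 0, 0.0005], 0],
    [[0, 0, 0.001], 0]
  ]
}}

```text
clock: 21.1
tool_pos: [0.538, 0.2548, 0.2256]
orientation: [-179.8, 0.1, -90.2]
force: [-1.7, -0.7, 10.2]
opening: 0.0171
```

Request:
{"method": "jog_arm", "body": {
  "deltas": [
    [[0, 0, 0.0005], 0],
    [[0, 0, 0.0005], 0]
  ]
}}

```text
clock: 21.3
tool_pos: [0.5382, 0.2549, 0.2255]
orientation: [-179.8, 0.1, -90.2]
force: [-1.2, -0.4, 11.0]
opening: 0.0174
```

Request:
{"method": "jog_arm", "body": {
  "deltas": [
    [[0, 0, 0.0005], 0],
    [[0, 0, 0.001], 0],
    [[0, 0, 0.001], 0]
  ]
}}

```text
clock: 21.6
tool_pos: [0.5385, 0.255, 0.2251]
orientation: [-179.7, 0.1, -90.2]
force: [-2.3, -0.3, 15.0]
opening: 0.0174
```

Request:
{"method": "jog_arm", "body": {
  "deltas": [
    [[0, 0, 0.0005], 0],
    [[0, 0, 0.0005], 0]
  ]
}}

```text
clock: 21.8
tool_pos: [0.5387, 0.255, 0.225]
orientation: [-179.7, 0.1, -90.1]
force: [-1.8, -0.5, 16.6]
opening: 0.0172
```

Request:
{"method": "jog_arm", "body": {
  "deltas": [
    [[0, 0, 0], 0],
    [[0, 0, 0], 0],
    [[0, 0, 0], 0],
    [[0, 0, 0], 0],
    [[0, 0, 0], 0],
    [[0, 0, 0], 0]
  ]
}}

```text
clock: 22.4
tool_pos: [0.5386, 0.255, 0.225]
orientation: [-179.7, 0.1, -90.2]
force: [-2.5, -1.2, 15.5]
opening: 0.0172
```

Request:
{"method": "jog_arm", "body": {
  "deltas": [
    [[0, 0, -0.002], 0],
    [[0, 0, -0.005], 0],
    [[0, 0, -0.01], 0],
    [[0, 0, -0.02], 0],
    [[0, 0, -0.035], 0],
    [[0, 0, -0.055], 0],
    [[0, 0, -0.075], 0],
    [[0, 0, -0.09], 0],
    [[0, 0, -0.1], 0],
    [[0, 0, -0.1], 0],
    [[0, 0, -0.1], 0]
  ]
}}

```text
clock: 23.5
tool_pos: [0.5368, 0.2544, 0.321]
orientation: [180.0, -0.0, -90.2]
force: [-1.2, -0.0, -1.2]
opening: 0.0174
```

Run:
```python
from plant import ctrl
from h import *
o=ctrl.get_obs(); t=o["tool_pos"]; print(t,o["orientation"],o["force"])
p=ctrl.camera_params("wrist")
a=cv2.resize(ctrl.snapshot("side")[30:190,180:320,::-1],(420,480),interpolation=2)
im=ctrl.snapshot("wrist")[:,:,::-1]
x0,y0=260,140
c=cv2.resize(im[y0:y0+160,x0:x0+125],(375,480),interpolation=2)
b=np.linspace(0,2*np.pi,60)
q=(proj(p,np.c_[t[0]+.01*np.cos(b),t[1]+.01*np.sin(b),0*b+t[2]-.1018])-[x0,y0])*3; cv2.polylines(c,[q.round().astype(np.int32)],True,(0,0,255),1)
cv2.imwrite("pics/s8.png",np.hstack([a,c]))
```

```text
[0.53675255 0.25443023 0.32100447] [ 1.79958935e+02 -5.37330551e-03 -9.02078685e+01] [-1.21603537 -0.04213489 -1.21638186]
```

View pics/s8.png

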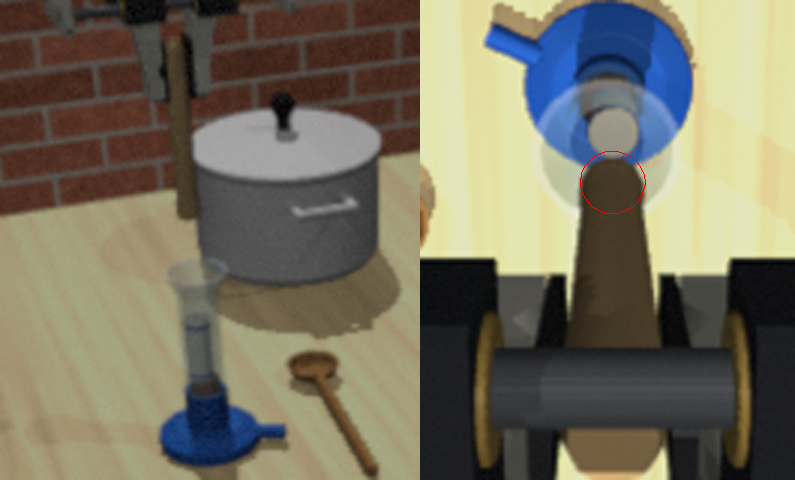

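Request:
{"method": "jog_arm", "body": {
  "deltas": [
    [[0.015, 0.003, 0], 0],
    [[0.045, 0.006, 0], 0],
    [[0.085, 0.01, 0], 0],
    [[0.125, 0.015, 0], 0],
    [[0.165, 0.02, 0], 0],
    [[0.205, 0.024, 0], 0],
    [[0.245, 0.03, 0], 0],
    [[0.285, 0.035, 0], 0],
    [[0.325, 0.04, 0], 0],
    [[0.365, 0.045, 0], 0],
    [[0.405, 0.05, 0], 0],
    [[0.445, 0.055, 0], 0],
    [[0.48, 0.058, 0], 0],
    [[0.51, 0.061, 0], 0],
    [[0.527, 0.061, 0], 0],
    [[0.534, 0.061, 0], 0],
    [[0.534, 0.061, 0], 0],
    [[0.534, 0.061, 0], 0],
    [[0.534, 0.061, 0], 0]
  ]
}}

```text
clock: 25.5
tool_pos: [0.4741, -0.2786, 0.3216]
orientation: [-180.0, 0.0, -90.2]
force: [0.5, 0.4, -0.8]
opening: 0.0173
```

Request:
{"method": "jog_arm", "body": {
  "deltas": [
    [[0, 0, 0.03], 0],
    [[0, 0, 0.07], 0],
    [[0, 0, 0.11], 0],
    [[0, 0, 0.135], 0],
    [[0, 0, 0.143], 0],
    [[0, 0, 0.143], 0],
    [[0, 0, 0.143], 0],
    [[0, 0, 0.143], 0]
  ]
}}

```text
clock: 26.3
tool_pos: [0.4752, -0.2795, 0.1804]
orientation: [-179.8, -0.1, -90.2]
force: [0.2, -0.4, 0.1]
opening: 0.0175
```

Run:
```python
from plant import ctrl
from h import *
o=ctrl.get_obs(); t=o["tool_pos"]; print(t,o["orientation"],o["force"])
p=ctrl.camera_params("wrist")
a=cv2.resize(ctrl.snapshot("side")[215:345,250:340,::-1],(360,520),interpolation=2)
im=ctrl.snapshot("wrist")[:,:,::-1]
x0,y0=270,140
c=cv2.resize(im[y0:y0+130,x0:x0+105],(420,520),interpolation=2)
b=np.linspace(0,2*np.pi,60)
for X,r,z,col in((t,.01,t[2]-.1018,(0,0,255)),((.474,-.279),.0125,.05,(0,255,255))):
    q=(proj(p,np.c_[X[0]+r*np.cos(b),X[1]+r*np.sin(b),0*b+z])-[x0,y0])*4; cv2.polylines(c,[q.round().astype(np.int32)],True,col,1)
cv2.imwrite("pics/s9.png",np.hstack([a,c]))
```

```text
[ 0.47524288 -0.27950618  0.18039436] [-1.79831978e+02 -5.00550248e-02 -9.01788442e+01] [ 0.21907737 -0.40291155  0.13803635]
```

View pics/s9.png

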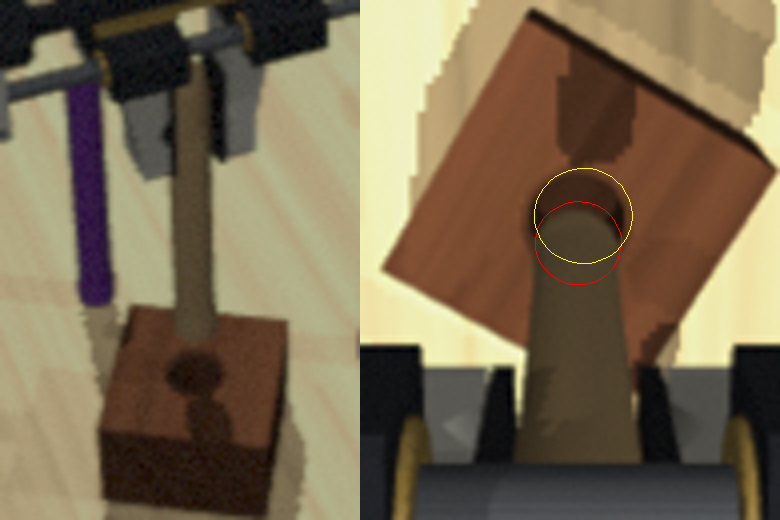

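Request:
{"method": "jog_arm", "body": {
  "deltas": [
    [[0, 0, 0.01], 0],
    [[0, 0, 0.02], 0],
    [[0, 0, 0.03], 0],
    [[0, 0, 0.04], 0],
    [[0, 0, 0.04], 0]
  ]
}}

```text
clock: 26.9
tool_pos: [0.4729, -0.279, 0.1364]
orientation: [179.8, 0.1, -90.2]
force: [0.1, -0.4, -0.6]
opening: 0.0174
```

Request:
{"method": "jog_arm", "body": {
  "deltas": [
    [[0, 0, 0.005], 0],
    [[0, 0, 0.01], 0],
    [[0, 0, 0.015], 0],
    [[0, 0, 0.02], 0],
    [[0, 0, 0.025], 0],
    [[0, 0, 0.026], 0],
    [[0, 0, 0.026], 0],
    [[0, 0, 0.026], 0]
  ]
}}

```text
clock: 27.7
tool_pos: [0.4743, -0.2794, 0.1127]
orientation: [-180.0, -0.0, -90.2]
force: [0.5, 0.3, -1.1]
opening: 0.0171
```

The rod is in the hole with no side force. I'll release it and rise.

Request:
{"method": "jog_arm", "body": {
  "deltas": [
    [[0, 0, 0], 0],
    [[0, 0, 0], 0],
    [[0, 0, 0], 0],
    [[0, 0, 0], 0],
    [[0, 0, 0], 0],
    [[0, 0, 0], 0],
    [[0, 0, 0], 0],
    [[0, 0, -0.01], 0],
    [[0, 0, -0.03], 0],
    [[0, 0, -0.07], 0],
    [[0, 0, -0.11], 0],
    [[0, 0, -0.15], 0],
    [[-0.04, 0, -0.16], 0],
    [[-0.06, 0, -0.16], 0],
    [[-0.06, 0, -0.16], 0],
    [[-0.06, 0, -0.16], 0]
  ],
  "jaw": -1
}}

```text
clock: 29.3
tool_pos: [0.4744, -0.2191, 0.2734]
orientation: [-179.9, -0.0, -90.1]
force: [0.2, 0.1, -0.3]
opening: 0.0875
```

Run:
```python
from plant import ctrl
from h import *
o=ctrl.get_obs(); print(o["tool_pos"],o["force"],o["opening"],o["clock"])
a=cv2.resize(ctrl.snapshot("side")[80:360,180:400,::-1],(440,560),interpolation=2)
c=cv2.resize(ctrl.snapshot("wrist")[60:240,240:400,::-1],(355,400))
c=np.vstack([c,np.zeros((160,355,3),np.uint8)])
cv2.imwrite("pics/s10.png",np.hstack([a,c]))
```

```text
[ 0.47436717 -0.21907226  0.27343111] [ 0.15553555  0.10829131 -0.25284656] 0.0875233848681062 29.3
```

View pics/s10.png

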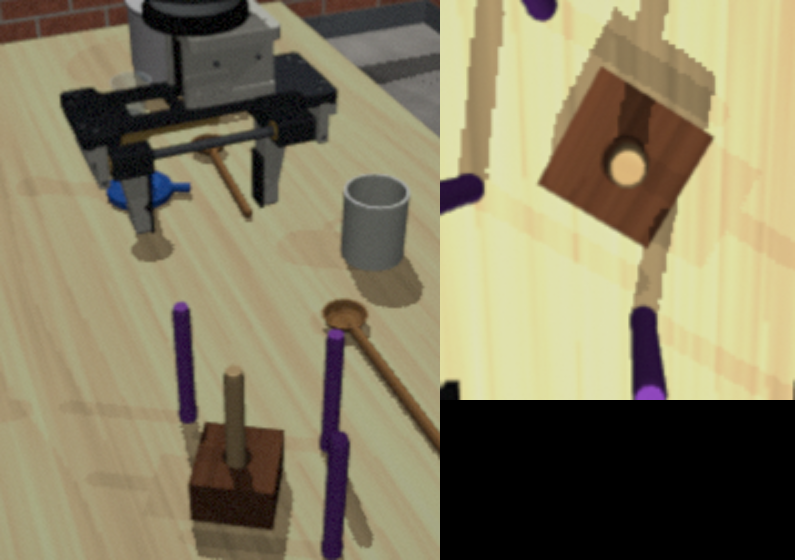

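The rod stands upright in the holder, the mug and spoons look where they were, and the gripper is clear. I'm handing in.

```bash
python3 -c "
from plant import ctrl
print(ctrl.close_job())"
```

```text
the job is handed in; nothing more can be done
None
```

The job is done and was handed in at about 29 s of the 72 s allowed; `close_job` gave no verdict.

- **Cartridge:** I dropped the white cartridge into the tube, and the camera pictures showed it resting on the brown one.
- **Packing:** I pressed the stack down with the wooden rod at about 6–7 N until it bottomed out. I then held a reading of about 15–17 N on the wrist sensor, still, for about 0.8 s. The highest reading was 16.6 N, well under the 24 N cracking limit. From the tool heights, the brown cartridge's top ended about 63 mm above the table, below the 74 mm limit.
- **Rod and bystanders:** The rod went back into the holder with no side force and was let go. In the last pictures it stands upright and the gripper is clear of everything. The mug and spoons look unmoved by eye.

No check failed. The side camera put the rod's foot a few millimetres off from where the arm readings had it; I trusted the wrist camera, and the rod went in cleanly.

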